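# Clamp a power module in a push-pull toggle fixture

### The job

Stand the small power module in the pocket of the clamping fixture, flat on the plate between the two rails, with its green screw terminals toward the forked stop so that the fork leaves them free for wiring; ease it in and let go of it while the clamp is still open. Then push the clamp's blue handle down past its over-centre point until it rests against its stop, so that the plunger slides the module home and locks it there. Do not force the module in, do not lean on the handle once the stop is felt, and leave the other things on the bench where they are.

Things in the scene. Friction and masses are not known exactly. Their poses are not given: they have to be found in the camera images.
- module: Ribbed aluminium power module, 41.5 (x) x 50 (y) x 44 mm (z), about 0.3 kg, loose. Origin: centre of the underside, z up. The lowest 3 mm are a foot 38.5 x 47 mm, all else is 41.5 wide. At its -y end a green screw terminal block 16 mm wide sticks out 8 mm, 20 to 31 mm above the underside. Grasp it by the two ribbed x sides, at least 12 mm above its underside to clear the rails.
- terminals (a point): Point on the outer face of the green terminal block of the module: x 0, y -33.3, z +25.5 mm in the module's frame. Locked, the block stands in the 19 mm gap between the two steel prongs of the forked stop, which rise 40 mm above the plate.
- pocket (a point): Where the module's origin and axes (x, y, z) must be when it is locked: on the plate's top, midway between the rails (8 mm high, 52 mm long along y, 42.5 mm apart: 0.5 mm play a side). The stop's face is at y -25; with the clamp open the plunger's foot stands at y +37, so there are 62 mm along y for the 50 mm body. Everything above is open. Poses are not exact enough for the play: feel for it.
- fixture: Immovable clamping fixture: dark plate 100 (x) x 200 (y) x 10 mm on short feet. Origin: plate's underside, 63 mm +y and 10 mm below the pocket point, same axes. At -y the forked stop; at +y a steel push-pull toggle clamp with a blue handle, set on shims: its height differs each time by up to 12 mm and is not in this pose: feel for the end of the push. Over 30 N from the robot damages it.
- clamp_handle (a joint): Handle's angle (rad). Hinge: level, along the pocket's x, 127 mm +y and 25 to 37 mm (unknown) above the pocket point. At 0 (over-centre) the handle is level and the middle of its blue grip's top, where to push, is 113 mm +y and 29 mm above the hinge. About -1.1 at the start: raised, swung up and back. Stays where left; from -0.5 on it resists with 4 to 12 N; +0.06 is its rigid stop.
- harness: Bystander, to be left where it is (within 20 mm). White six-way connector with short wires, 70x27x12 mm; origin under its centre.
- screwdriver: Bystander, to be left where it is (within 20 mm). Cross-head screwdriver with red handle, 150 mm long; origin under its centre.
- parts_carton: Bystander, to be left where it is (within 20 mm). Small brown carton, 50x50x42 mm; origin under its centre.
- flux_jar: Bystander, to be left where it is (within 20 mm). Small amber jar with a pale lid, 44 mm wide, 47 mm high; origin under its centre.
- wick: Bystander, to be left where it is (within 20 mm). Flat blue reel of copper braid, 84x52x11 mm; origin under its centre.
- tweezers_fine: Bystander, to be left where it is (within 20 mm). Fine steel tweezers, 126 mm long, lying flat; origin under its centre.
- tweezers_esd: Bystander, to be left where it is (within 20 mm). Black tweezers, 126 mm long, lying flat; origin under its centre.
- flush_cutter: Bystander, to be left where it is (within 20 mm). Small flush cutter with red handles, 45x128x12 mm, lying flat; origin under its centre.

How it is judged (in metres and radians):
On the way:
1. the module stands in the pocket, let go, while the clamp is still open (z of module in the frame of pocket below 0.0015 m and angle between module's own z axis and vertical below 0.04 rad and angle between the y axis of module and the y axis of pocket, either way round below 0.08 rad and y of terminals in the frame of pocket below -0.015 m and x of module in the frame of pocket between -0.003 and 0.003 m and y of module in the frame of pocket below 0.014 m and value of joint clamp_handle below -0.7 rad and contact force between the fingers and module below 0.2 N), for 0.3 s.
At the end, for the whole second after the job is handed in: Module flat on the plate (1.5 mm; tilt 0.04, yaw 0.08 rad), terminals in the fork, centre within 3 mm of the pocket point, at rest; handle past over-centre at its stop (joint over 0.05 rad), the module pressed tight against the stop (over 60 N between module and fixture) (z of module in the frame of pocket below 0.0015 m and angle between module's own z axis and vertical below 0.04 rad and angle between the y axis of module and the y axis of pocket, either way round below 0.08 rad and y of terminals in the frame of pocket below -0.015 m and x of module in the frame of pocket between -0.003 and 0.003 m and horizontal distance between module and pocket below 0.003 m and value of joint clamp_handle above 0.05 rad and contact force between module and fixture above 60 N and linear speed of module below 0.01 m/s); the robot touches nothing.
It fails at once if the module is forced in: more than 45 N between it and the fixture while the clamp is open (contact force between module and fixture above 45 N and value of joint clamp_handle below -0.7 rad).
It fails at once if the robot leans on the fixture, or on the handle once it is on its way down, with more than 30 N (contact force between any of the fingers, the arm and fixture above 30 N or (contact force between the fingers and anything else above 30 N and value of joint clamp_handle above -0.9 rad)).
It fails at once if a bystander is shifted by more than 20 mm (distance of any of harness, screwdriver, parts_carton, flux_jar, wick, tweezers_fine, tweezers_esd, flush_cutter from where it was at the start of the episode above 0.02 m).
It also fails if it takes over 54 s, if anything falls off the work surface, if the arm or the gripper's body presses on something with over 40 N, if the wrist force passes 120 N, or if a joint passes its speed limit or range.

### The arm

A 6-joint arm with a two-finger parallel gripper is mounted at the origin on a cart in front of the work surface, level with it; the furniture and walls round the work are solid. World frame = base frame: x ahead of the robot, y to its left, z up, the work surface at z = 0. Lengths are in mm, angles in rad, forces in N, time in s.
With the tool pointing down it reaches from about 400 to 925 mm from the base axis. Payload 12.5 kg.
Tool frame: the origin (TCP) lies at the very end of the fingers, on their centre line; the grasp point (between the pads) lies env.hold_point_z behind it (env.hold_point_z is the distance from the TCP to the grasp point, in mm); y points along the fingers, z is the direction in which the jaws open and shut, and the axes are right-handed (so a half turn about y gives the same grasp; the last joint's range is limited). The gripper opens to 95 mm and grips with 3 to 60 N. Pads are 20 mm wide; open, the fingers measure 119 mm over their backs; the gripper's body (75 mm by 180 mm) begins 59 mm behind the grasp point.
Start: joints at [1.193, 0.491, 1.559, -0, 1.092, -0.106], TCP at [167.773, 602.079, 214.661] pointing down, gripper open.
Joint ranges: [-3.1, 3.1], [-0.84, 2.19], [0.05, 2.79], [-1.13, 4.28], [0.06, 2.93], [-2.69, 2.69]. Speed limits (rad/s): [2.22, 2.22, 2.79, 3.14, 3.14, 3.14].

### API

Orientations are given as [roll, pitch, yaw] about the fixed x, y, z axes, in that order (R = Rz(yaw) Ry(pitch) Rx(roll)).
In Python, from cell import env gives the robot as it stands.
- The arm moves only by the shell command python3 -m inch 'ROWS'. ROWS is JSON, one flat list of numbers, 7 for each row, row after row: the shift along the tool's x, y, z in m, then the turn, a rotation vector about the tool's x, y, z in degrees, then the closure, from -1 (fully open) to 1 (shut). In form: [tx, ty, tz, ax, ay, az, hand, tx, ty, tz, ax, ay, az, hand, ...]. A call has 1 to 10 rows; each row shifts and turns the commanded pose from where the row before left it, along the tool's axes as they then stand; what a row does not reach is not made up. A row lasts 1/10 s, in which the tool goes at most 50 mm and 8.59 degrees, less where a joint would pass 70% of its speed; a pose out of reach is approached as far as the arm can. A call is refused whole if a number of a shift passes 0.05 or a number of a turn 8.59, either way. A call with a gripper value outside its range is refused whole. The fingers move at their own pace and stop on an object; the grip force is fixed at half the most. Time passes only in rows, so rows that do not move let the fingers close. It gives the time, the measured TCP pose, the force and the opening at its end, in the units of the state.
- env.state(): the state, without advancing time (a new reading comes with each control period).
- env.read_camera(name): name is "scene" or "top"; returns a dict with "pixels" (384x512x3 uint8, blue, green, red), "depth" (384x512 float32, mm along the optical axis (not along the pixel's ray), 0 where there is no reading), "mtx" (3x3 intrinsics, pixels), "R" (3x3) and "t" (3): a world point X has camera coordinates R X + t. Camera axes: x right, y down, z forward; pixel columns grow to the right and rows downward; lengths in mm; the calibration is good to about 2 mm. A picture is of the moment at which its call begins.
- env.job_done(): hands the job in, once; it reports no verdict.
The state is a dict: "t": time; "joints": joint angles; "qvel": joint speeds; "tau": joint torques, N m; "eef_pos": TCP position; "tcp_rot": TCP orientation; "ft_force": force on the tool from outside, world axes, zero at the start; "moment": the same for the moment, N m; "opening": opening from 0.0 (shut) to 1.0 (fully open).
Only numpy, scipy, OpenCV 4.12 (cv2) and the standard library are available. Lean on these libraries where they do the work, as an engineer would, in place of code of your own. Each camera call takes 0.05 s, during which the arm holds its last target.

## Working session

There is one attempt and no reset: what is moved stays moved. The work goes in short steps, Python scripts to look and compute and a shell command to move; the robot and the scene stay as the last step left them, time stands still between calls to the robot, and variables do not carry over. Pictures are saved under pics/ and viewed, and the job is handed in when it is done.

```bash
ls; mkdir -p pics
python3 - <<'E'
from cell import env
import cv2, numpy as np
s=env.state(); print(s, env.hold_point_z)
for n in("scene","top"):
    c=env.read_camera(n); cv2.imwrite(f"pics/{n}0.png",c["pixels"]); np.savez(f"{n}0.npz",**c)
    print(n,c["mtx"].tolist(),np.round(c["R"],3).tolist(),c["t"])
E
```

```text
pics
{'t': 0.0, 'joints': array([ 1.19339502e+00,  4.91569176e-01,  1.55943468e+00, -5.93421281e-06,
        1.09168903e+00, -1.05603977e-01]), 'qvel': array([-6.09525130e-04,  1.08046433e-04,  7.63886864e-04,  4.01906490e-04,
       -4.01945811e-05,  2.49318249e-04]), 'tau': array([ 2.40867892e-03, -6.12632275e+01, -2.58193821e+01,  6.92475890e-02,
        4.80726804e-02, -7.65049072e-05]), 'eef_pos': array([167.68479549, 601.84276585, 214.06085741]), 'tcp_rot': array([-1.57189098e+00,  1.10739222e-04, -2.71794654e-01]), 'ft_force': array([ 0.90142872, -0.38354877,  0.30875778]), 'moment': array([-0.03519324, -0.0297419 , -0.00445017]), 'opening': 1.0047870558358547} 18.8
scene [[366.21848665822796, 0.0, 252.82115561914333], [0.0, 366.21848665822796, 192.35638452341828], [0.0, 0.0, 1.0]] [[0.639, -0.769, -0.005], [-0.403, -0.33, -0.854], [0.655, 0.547, -0.521]] [-421.6937278   253.60592227 1355.10816959]
top [[364.4572509576861, 0.0, 253.29944492722578], [0.0, 364.4572509576861, 191.92256031383474], [0.0, 0.0, 1.0]] [[0.082, -0.997, -0.002], [-0.971, -0.08, -0.224], [0.223, 0.02, -0.975]] [-134.90080303  554.39246218 1160.81613266]
```

View pics/scene0.png

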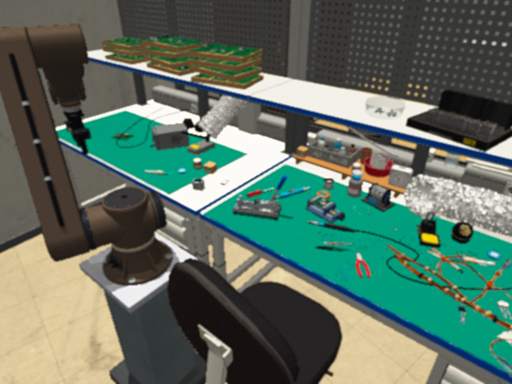

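View pics/top0.png

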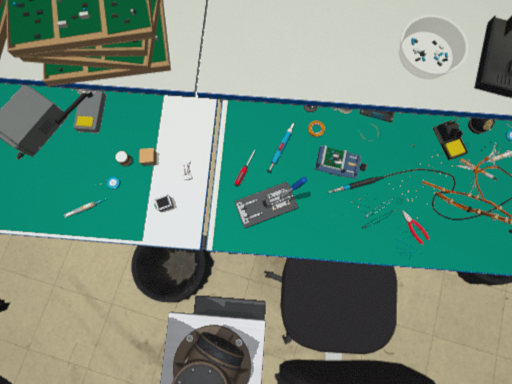

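The top view shows the fixture near (265,205), its blue handle tip at (300,183), and the module near (164,203) on the white strip. Next I enlarge both.

```bash
cat > h.py <<'E'
import numpy as np,cv2
def load(n): return dict(np.load(n))
def ray(c,u,v,z):
    d=c["R"].T@np.linalg.inv(c["mtx"])@np.array([u,v,1.]); o=-c["R"].T@c["t"]
    return o+d*(z-o[2])/d[2]
def dep(c,u,v):
    d=c["depth"][int(round(v)),int(round(u))]
    return c["R"].T@(np.linalg.inv(c["mtx"])@np.array([u,v,1.])*d-c["t"])
def proj(c,X):
    p=c["mtx"]@(c["R"]@np.asarray(X,float)+c["t"]); return p[:2]/p[2]
def cloud(c):
    v,u=np.mgrid[:384,:512]; d=c["depth"]
    P=np.stack([u,v,np.ones_like(u)],-1)@np.linalg.inv(c["mtx"]).T*d[...,None]-c["t"]
    return P@c["R"]
E
python3 - <<'E'
from h import *
t=load("top0.npz"); s=load("scene0.npz")
a=cv2.resize(t["pixels"][165:235,140:320],None,fx=4.4,fy=4.4,interpolation=cv2.INTER_CUBIC)
cv2.imwrite("pics/t1.png",a)
b=cv2.resize(s["pixels"][160:230,180:350],None,fx=4.4,fy=4.4,interpolation=cv2.INTER_CUBIC)
cv2.imwrite("pics/s1.png",b)
for u,v in [(164,203),(265,205),(180,220),(290,225),(297,184)]: print(u,v,dep(t,u,v).round(1))
E
```

```text
164 203 [504.  208.6  48.2]
265 205 [ 524.7 -131.7   50.1]
180 220 [4.574e+02 1.578e+02 1.000e-01]
290 225 [ 471.1 -223.8    1.5]
297 184 [ 575.3 -223.1  168.3]
```

View pics/t1.png

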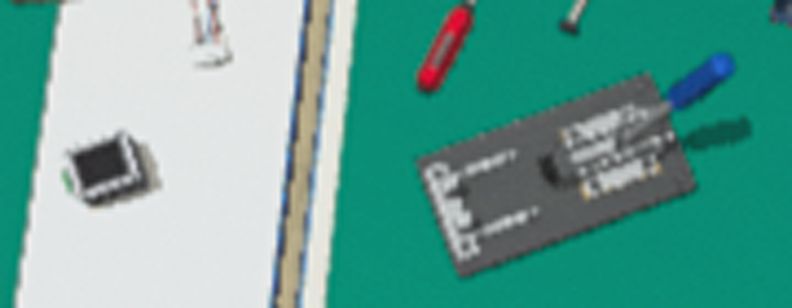

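View pics/s1.png

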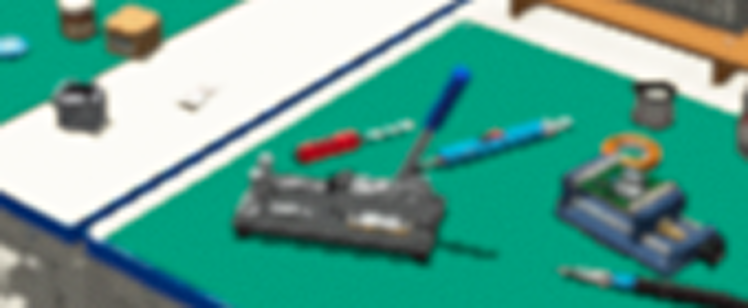

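The fork is at the image-left end of the fixture, with its steel face at crop (450,210). The clamp is at the right. The module's green terminals at crop (67,180) already face image-left, so it needs only a small turn. Next I measure with the depth cloud.

Run:
```python
from h import *
np.set_printoptions(suppress=True,precision=1,linewidth=150)
t=load("top0.npz"); P=cloud(t)
hsv=cv2.cvtColor(t["pixels"],cv2.COLOR_BGR2HSV)
sub=np.zeros((384,512),bool); sub[175:232,228:305]=1
Z=P[...,2]
zz=Z[sub]; h,e=np.histogram(zz,bins=np.arange(-4,60,2)); print(list(zip(e.astype(int),h)))
# plate: dark non-green
dark=sub&~((hsv[...,1]>120))
m=dark&(Z>8)
n,l,st,_=cv2.connectedComponentsWithStats(m.astype(np.uint8)); k=1+st[1:,4].argmax(); m=l==k
cnt=max(cv2.findContours(m.astype(np.uint8),cv2.RETR_EXTERNAL,cv2.CHAIN_APPROX_NONE)[0],key=cv2.contourArea)
print("mask rect",cv2.minAreaRect(cnt),m.sum())
pl=dark&(Z>10)&(Z<32); q=P[pl]; print("plate z med",np.median(q[:,2]),len(q))
# rect corners via crop
for (u,v) in [(418,158),(648,75),(697,187),(465,277)]:
    print(ray(t,140+u/4.4-.5,165+v/4.4-.5,22))
# module
sub=np.zeros((384,512),bool); sub[192:214,150:178]=1
m=sub&(Z>8); print("mod z",np.sort(Z[m])[::-1][:20])
top=sub&(Z>38); r=cv2.minAreaRect(P[top][:,:2].astype(np.float32)); print("module top rect",r, P[top].mean(0),top.sum())
gr=sub&(hsv[...,0]>35)&(hsv[...,0]<85)&(hsv[...,1]>80); print("green",[(u,v,P[v,u]) for v,u in zip(*np.where(gr))])
for r in range(194,213): print(" ".join("%3d"%Z[r,c] for c in range(152,176)))
```

```text
[(np.int64(-4), np.int64(31)), (np.int64(-2), np.int64(176)), (np.int64(0), np.int64(503)), (np.int64(2), np.int64(799)), (np.int64(4), np.int64(660)), (np.int64(6), np.int64(307)), (np.int64(8), np.int64(77)), (np.int64(10), np.int64(10)), (np.int64(12), np.int64(8)), (np.int64(14), np.int64(15)), (np.int64(16), np.int64(42)), (np.int64(18), np.int64(128)), (np.int64(20), np.int64(315)), (np.int64(22), np.int64(319)), (np.int64(24), np.int64(255)), (np.int64(26), np.int64(145)), (np.int64(28), np.int64(95)), (np.int64(30), np.int64(64)), (np.int64(32), np.int64(32)), (np.int64(34), np.int64(21)), (np.int64(36), np.int64(5)), (np.int64(38), np.int64(2)), (np.int64(40), np.int64(6)), (np.int64(42), np.int64(3)), (np.int64(44), np.int64(11)), (np.int64(46), np.int64(5)), (np.int64(48), np.int64(10)), (np.int64(50), np.int64(10)), (np.int64(52), np.int64(25)), (np.int64(54), np.int64(30)), (np.int64(56), np.int64(32))]
mask rect ((266.40411376953125, 203.9109649658203), (28.909164428710938, 58.40353012084961), 69.44395446777344) 1642
plate z med 23.283501136492895 1323
[537.7 -25.9  22.
[... 1551 characters left out ...]
 43  37  41  33  14   3   1
  3  -1   0  29  30  48  47  47  46  49  41  43  49  45  45  46  44  36  29  33  26  15  -4   3
  5   0   1  29  28  46  47  46  44  47  48  47  40  42  36  34  30  25  18  14  11   5  -1   2
  3   0   3   3  25  43  46  45  45  44  40  41  36  32  30  21  15   6   8   5   2  -2   0   0
1255   1   2   2  -3   2  44  44  40  36  32  23  22  19  10  11   0  -2   0   1   0   0   3   0
 -1   4  -1   0   5   0   2  35  26  25  14  12  10  -3   0  -3   2   0   0   3  -2   1   0   3
  1   0  -5   3  -2   4  -1  -4  17  13   0   0   2  -2   4  -3   3   0   0   0  -1   7   0   0
  1   1   5   3   3  -1  -1   7  -1   1   1   0   0   3   1   0   1   0  -4   0   0   0   1   1
```

```bash
python3 - <<'E'
from cell import env
from h import *
cs=[env.read_camera("top") for _ in range(6)]
c=dict(cs[0]); c["pixels"]=np.mean([k["pixels"] for k in cs],0).astype(np.uint8); 
d=np.stack([k["depth"] for k in cs]); c["depth"]=np.median(d,0).astype(np.float32)
np.savez("top1.npz",**c)
cs=[env.read_camera("scene") for _ in range(6)]
c=dict(cs[0]); c["pixels"]=np.mean([k["pixels"] for k in cs],0).astype(np.uint8); c["depth"]=np.median(np.stack([k["depth"] for k in cs]),0).astype(np.float32)
np.savez("scene1.npz",**c)
print((d[0]-d[1])[200:210,200:210].std(), env.state()["t"])
E
cat > meas.py <<'E'
from h import *
np.set_printoptions(suppress=True,precision=1,linewidth=150)
t=load("top1.npz")
def fitrect(mask01, x0,y0,s, z):
    cnt=max(cv2.findContours(mask01,cv2.RETR_EXTERNAL,cv2.CHAIN_APPROX_NONE)[0],key=cv2.contourArea)[:,0,:]
    uv=(cnt+.5)/s-.5+[x0,y0]
    X=np.array([ray(t,u,v,z)[:2] for u,v in uv]).astype(np.float32)
    return uv,X,cv2.minAreaRect(X)
s=8
def up(a): return cv2.resize(a,None,fx=s,fy=s,interpolation=cv2.INTER_CUBIC)
x0,y0,x1,y1=225,172,310,236
im=t["pixels"][y0:y1,x0:x1]
sat=up(im).astype(float).max(2)-up(im).astype(float).min(2)
m=((sat<70)).astype(np.uint8)
m=cv2.morphologyEx(m,cv2.MORPH_OPEN,np.ones((25,25),np.uint8))
cv2.imwrite("pics/mp.png",m*255)
uv,X,r=fitrect(m,x0,y0,s,22); print("plate minrect z22",r)
# refine: take edge points of each side
ctr=np.array(r[0]); box=cv2.boxPoints(r); 
for i in range(4):
    a,b=box[i],box[(i+1)%4]; L=np.linalg.norm(b-a); e=(b-a)/L; n=np.array([-e[1],e[0]])
    dd=(X-a)@n; al=(X-a)@e; k=(abs(dd)<7)&(al>.12*L)&(al<.88*L)
    vx,vy,px,py=cv2.fitLine(X[k],cv2.DIST_HUBER,0,.01,.01).ravel()
    print("side",a,b,"n",k.sum(),"dir",np.degrees(np.arctan2(vy,vx)),"pt",px,py,"offset from ctr",((np.array([px,py])-ctr)@n))
# module
P=cloud(t); Z=P[...,2]
x0,y0,x1,y1=146,186,182,220
Zc=np.clip(Z[y0:y1,x0:x1],-5,60).astype(np.float32)
print("mod ztop med",np.median(Zc[Zc>39]))
m=(Zc>39).astype(np.uint8)
P2=P[y0:y1,x0:x1][m>0]; 
w=[ray(t,u+x0,v+y0,44)[:2] for v,u in zip(*np.where(m))]; w=np.array(w,np.float32)
print("module rect",cv2.minAreaRect(w),w.mean(0),len(w))
mu=(cv2.resize(Zc,None,fx=s,fy=s,interpolation=cv2.INTER_LINEAR)>38).astype(np.uint8)
uv,X,r=fitrect(mu,x0,y0,s,44); print("module up rect",r)
cv2.imwrite("pics/m2.png",cv2.resize(t["pixels"][y0:y1,x0:x1],None,fx=16,fy=16,interpolation=cv2.INTER_CUBIC))
cv2.imwrite("pics/f2.png",cv2.resize(t["pixels"][172:236,225:310],None,fx=9,fy=9,interpolation=cv2.INTER_CUBIC))
E
python3 meas.py
```

```text
180.84637 0.7
plate minrect z22 ((534.722900390625, -136.64715576171875), (103.78013610839844, 206.01881408691406), 25.59866714477539)
side [443.4 -66.2] [ 532.4 -252. ] n 341 dir -64.30617 pt 480.88193 -142.95363 offset from ctr -51.280889474254764
side [ 532.4 -252. ] [ 626.  -207.1] n 173 dir 25.006523 pt 571.7327 -228.1769 offset from ctr -98.53605770277863
side [ 626.  -207.1] [537.  -21.3] n 336 dir -64.39483 pt 586.1785 -126.74595 offset from ctr -50.68284056039329
side [537.  -21.3] [443.4 -66.2] n 171 dir 25.567122 pt 490.49084 -44.346573 offset from ctr -102.35170486826246
mod ztop med 45.417465
module rect ((509.08245849609375, 213.92440795898438), (42.20612335205078, 50.86543655395508), 23.86876106262207) [509.1 214.3] 184
module up rect ((508.6626892089844, 214.4737091064453), (43.459983825683594, 52.55944061279297), 24.36567497253418)
```

View pics/m2.png

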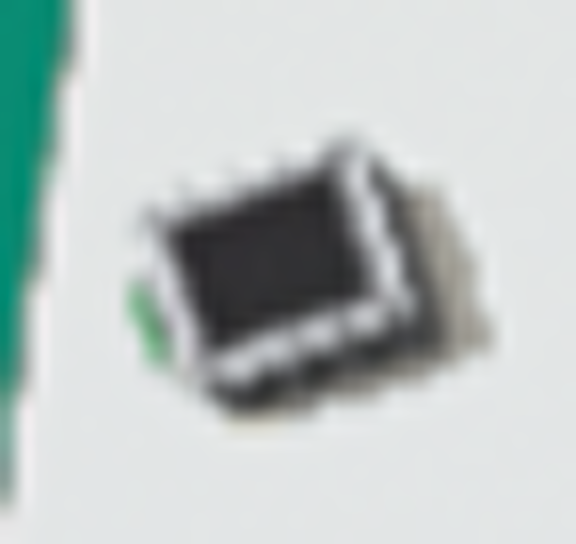

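View pics/f2.png

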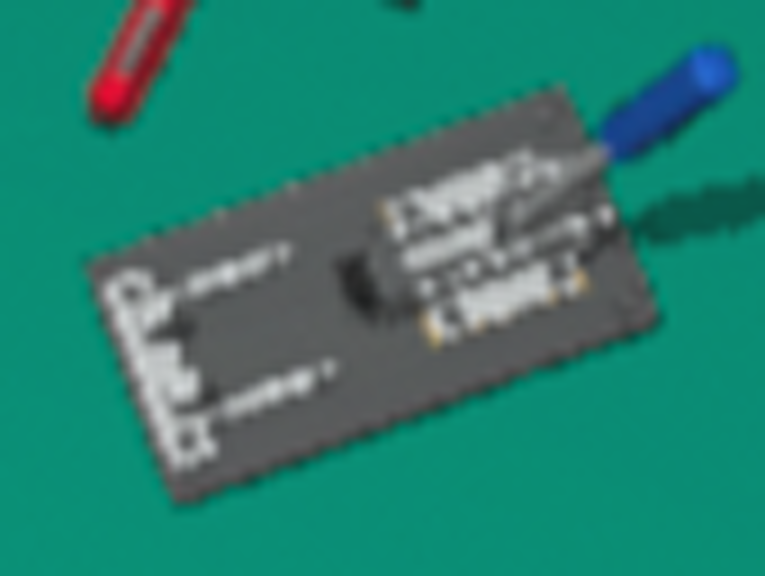

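View pics/mp.png

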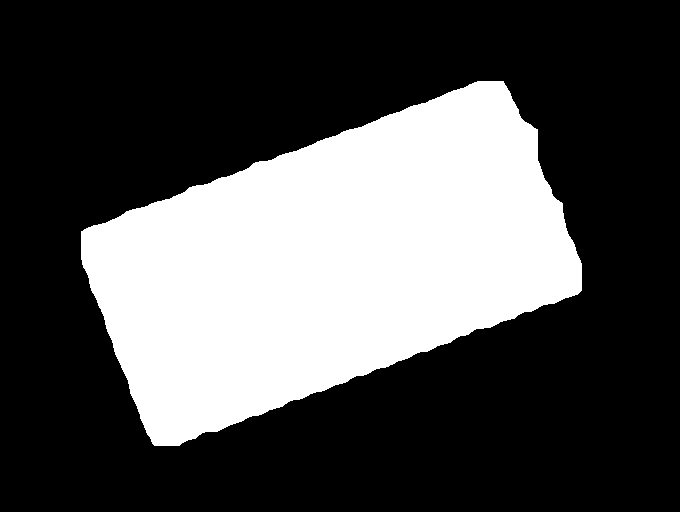

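Run:
```python
from h import *
np.set_printoptions(suppress=True,precision=1)
t=load("top1.npz")
def f(x,y,z): return ray(t,225+(x+.5)/9-.5,172+(y+.5)/9-.5,z)
a,b,c,d=[f(*p,30) for p in [(168,300),(292,250),(213,415),(338,367)]]
print("rails",a,b,c,d,"mid",(a+b+c+d)/4,"len",np.linalg.norm(b-a),np.linalg.norm(d-c),"sep",np.linalg.norm((a+b-c-d)/2), "yaw",np.degrees(np.arctan2(*((b-a+d-c)[[1,0]]))))
ey=np.array([.433,-.9015]); ex=np.array([-.9015,-.433])
q=np.array([507.1,-77.8])
for z,p in [(62,(105,285)),(62,(185,462)),(62,(150,275)),(62,(210,440))]:
    X=f(*p,z); print(p,X,"in pocket",(X[:2]-q)@ex,(X[:2]-q)@ey)
for X in (a,b,c,d): print((X[:2]-q)@ex,(X[:2]-q)@ey)
s=load("scene1.npz")
for X in ([509.3,214.9,44],[509.3,214.9,0],[*q,22]): print(proj(s,X))
```

```text
rails [522.9 -57.7  30. ] [ 546.1 -103.1   30. ] [480.3 -78.5  30. ] [ 502.5 -124.1   30. ] mid [513.  -90.9  30. ] len 51.023106968744635 50.67746445492871 sep 47.91384484676835 yaw -63.51034121313391
(105, 285) [520.6 -35.4  62. ] in pocket -30.50366744845572 -32.41078193972882
(185, 462) [457.2 -70.7  62. ] in pocket 41.90225870534319 -28.008005275369502
(150, 275) [525.7 -51.7  62. ] in pocket -28.075163467640515 -15.506427789552745
(210, 440) [466.  -79.1  62. ] in pocket 37.583000376855125 -16.58111159033784
-22.955991372086007 -11.275693699095322
-24.206935474417733 39.736956454646986
24.451576351559254 -10.949052282082622
24.22180721940168 39.73273713985773
[199. 180.]
[199.8 187.8]
[244.3 204.9]
```

```bash
python3 -m inch '[0,0,0,0,8.1,0,-1, 0,0,0,0,8.1,0,-1, 0,0,0,0,8.1,0,-1, 0,0,0,0,8.1,0,-1, 0,0,0,0,8.1,0,-1, 0,0,0,0,8.3,0,-1, 0,0,0,0,0,0,-1]'
```

```text
t: 1.4
eef_pos: [167.8, 602.1, 214.7]
tcp_rot: [-1.571, 0.0, -1.126]
ft_force: [-0.6, 0.3, -0.3]
opening: 1.001
```

```bash
python3 -m inch '[0.0413,0.007,0.0118,0,0,0,-1, 0.0413,0.007,0.0118,0,0,0,-1, 0.0413,0.007,0.0118,0,0,0,-1, 0.0413,0.007,0.0118,0,0,0,-1, 0.0413,0.007,0.0118,0,0,0,-1, 0.0413,0.007,0.0118,0,0,0,-1, 0.0413,0.007,0.0118,0,0,0,-1, 0.0413,0.007,0.0118,0,0,0,-1, 0.0413,0.007,0.0118,0,0,0,-1, 0.0413,0.007,0.0118,0,0,0,-1]' && python3 -m inch '[0.0413,0.007,0.0118,0,0,0,-1, 0.0413,0.007,0.0118,0,0,0,-1, 0,0,0,0,0,0,-1, 0,0,0,0,0,0,-1]'
python3 - <<'E'
from cell import env
from h import *
np.set_printoptions(suppress=True,precision=1)
t=env.read_camera("top"); np.savez("top2.npz",**t); s=env.read_camera("scene"); np.savez("scene2.npz",**s)
cv2.imwrite("pics/t2.png",cv2.resize(t["pixels"][160:240,110:230],None,fx=6,fy=6,interpolation=cv2.INTER_CUBIC))
cv2.imwrite("pics/s2.png",cv2.resize(s["pixels"][100:210,140:270],None,fx=5,fy=5,interpolation=cv2.INTER_CUBIC))
x=env.state(); print(x["eef_pos"],x["ft_force"],proj(s,x["eef_pos"]),proj(t,x["eef_pos"]))
E
```

```text
t: 2.4
eef_pos: [453.9, 279.3, 144.5]
tcp_rot: [-1.57, 0.0, -1.119]
ft_force: [0.5, 1.0, -0.3]
opening: 1.001
t: 2.8
eef_pos: [510.1, 215.8, 130.4]
tcp_rot: [-1.571, 0.0, -1.122]
ft_force: [-0.1, 0.6, -0.3]
opening: 0.999
[509.3 217.  130.8] [-0.7 -0.1  0.3] [197.3 164. ] [155.3 196.1]
```

View pics/t2.png

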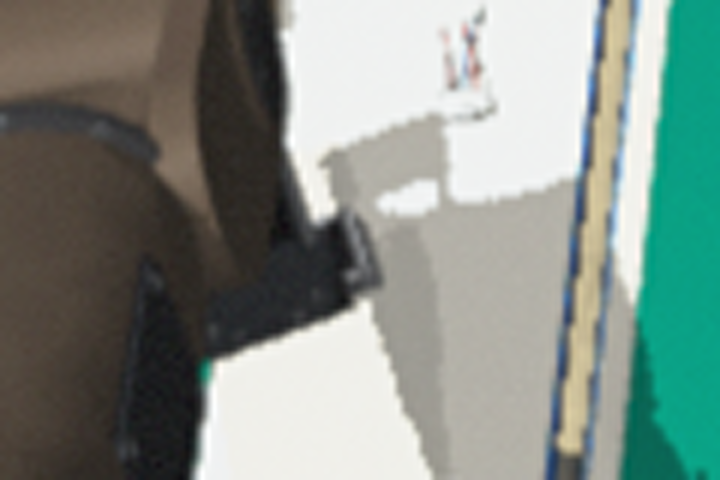

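View pics/s2.png

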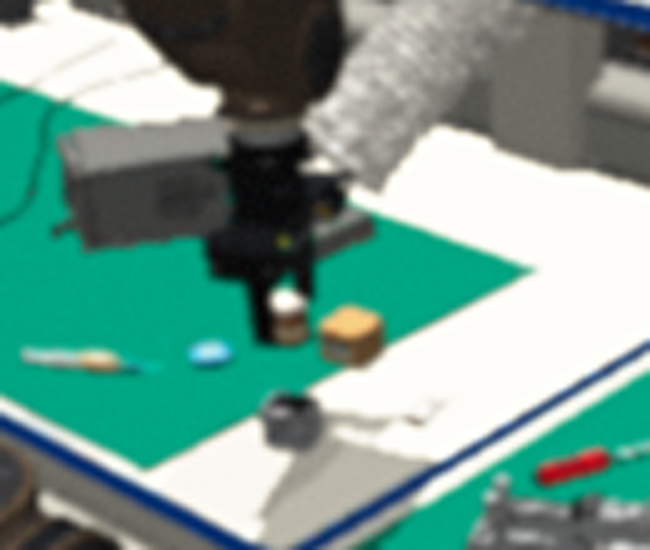

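The TCP reads (510,216,130) above the module at (509.3,214.9), and the scene view agrees: fingers at (280,330) of the crop above the module at (290,420). I go down now and grip.

```bash
python3 -m inch '[0.001,0.0146,0,0,0,0,-1, 0,0.0146,0,0,0,0,-1, 0,0.0146,0,0,0,0,-1, 0,0.0146,0,0,0,0,-1, 0,0.0146,0,0,0,0,-1, 0,0.0146,0,0,0,0,-1, 0,0.0146,0,0,0,0,-1, 0,0.0146,0,0,0,0,-1, 0,0,0,0,0,0,-1]' && python3 -m inch '[0,0,0,0,0,0,0,0,0,0,0,0,0,0.2,0,0,0,0,0,0,0.4,0,0,0,0,0,0,1,0,0,0,0,0,0,1,0,0,0,0,0,0,1,0,0,0,0,0,0,1,0,0,0,0,0,0,1]'
```

```text
t: 3.8
eef_pos: [508.9, 216.5, 12.8]
tcp_rot: [-1.573, 0.0, -1.12]
ft_force: [0.4, 0.5, 0.7]
opening: 1.002
t: 4.6
eef_pos: [510.0, 215.5, 13.8]
tcp_rot: [-1.571, 0.0, -1.124]
ft_force: [-0.9, -1.4, 1.3]
opening: 0.437
```

```bash
python3 -m inch '[0,-0.008,0,0,0,0,1, 0,-0.017,0,0,0,0,1, 0,-0.022,0,0,0,0,1, 0,-0.022,0,0,0,0,1, 0,-0.017,0,0,0,0,1,0,0,0,0,0,0,1]' && python3 -m inch '[0.02,0,-0.01,0,0,0,1, 0.028,0,-0.0134,0,0,0,1, 0.03,0,-0.0144,0,0,0,1, 0.03,0,-0.0144,0,0,0,1, 0.03,0,-0.0144,0,0,0,1, 0.03,0,-0.0144,0,0,0,1, 0.03,0,-0.0144,0,0,0,1, 0.03,0,-0.0144,0,0,0,1, 0.028,0,-0.0131,0,0,0,1, 0.0148,0,-0.007,0,0,0,1]' && python3 -m inch '[0,0,0,0,0,0,1,0,0,0,0,0,0,1,0,0,0,0,0,0,1]'
cat > look.py <<'E'
import sys
from cell import env
from h import *
np.set_printoptions(suppress=True,precision=2)
n=sys.argv[1]
t=env.read_camera("top"); np.savez(f"top{n}.npz",**t); s=env.read_camera("scene"); np.savez(f"scene{n}.npz",**s)
cv2.imwrite(f"pics/t{n}.png",cv2.resize(t["pixels"][165:245,215:325],None,fx=7,fy=7,interpolation=cv2.INTER_CUBIC))
cv2.imwrite(f"pics/s{n}.png",cv2.resize(s["pixels"][150:230,210:310],None,fx=7,fy=7,interpolation=cv2.INTER_CUBIC))
x=env.state(); print(x["t"],x["eef_pos"],x["tcp_rot"],x["ft_force"],x["moment"],x["opening"])
E
python3 look.py 3
```

```text
t: 5.2
eef_pos: [511.1, 215.9, 102.1]
tcp_rot: [-1.567, -0.001, -1.123]
ft_force: [0.5, -0.0, -2.5]
opening: 0.437
t: 6.2
eef_pos: [509.9, -86.8, 99.0]
tcp_rot: [-1.571, 0.0, -1.125]
ft_force: [0.2, -0.1, -2.3]
opening: 0.438
t: 6.5
eef_pos: [510.0, -83.9, 99.5]
tcp_rot: [-1.571, 0.001, -1.123]
ft_force: [1.0, -0.6, -1.9]
opening: 0.437
6.6 [510.18 -83.85  99.68] [-1.57  0.   -1.12] [-0.69 -0.38 -3.35] [-0.1  -0.02 -0.  ] 0.4363304425078025
```

View pics/t3.png

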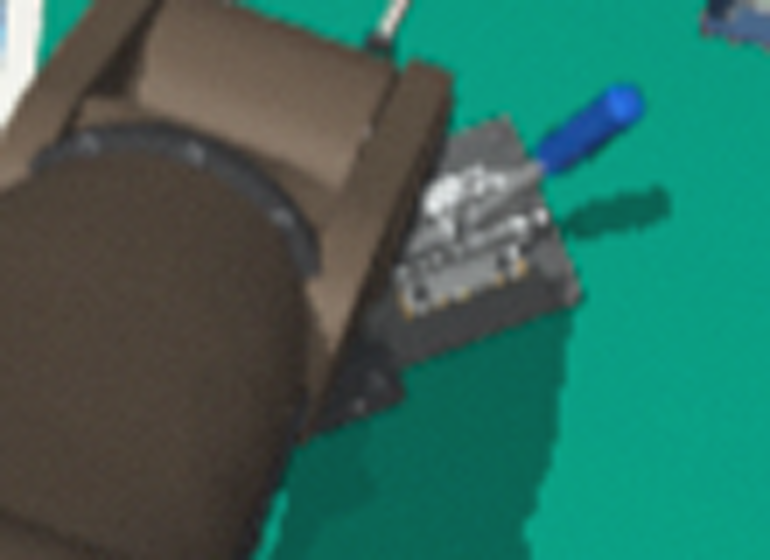

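View pics/s3.png

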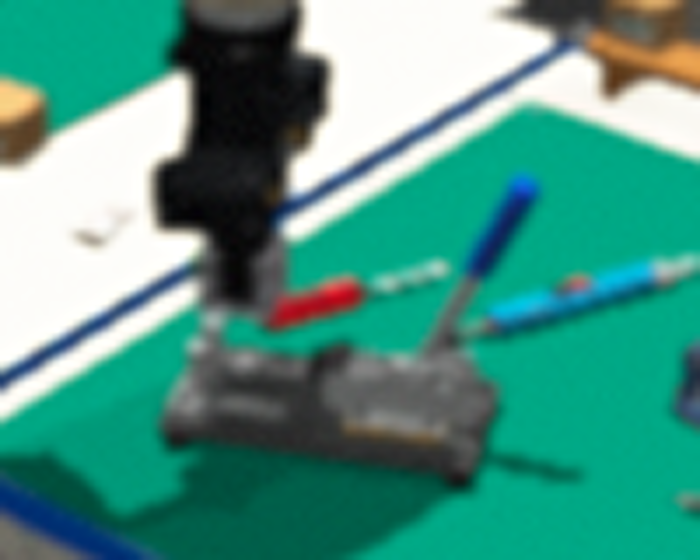

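Run:
```python
from h import *
t=load("top1.npz"); P=cloud(t).reshape(-1,3); C=t["pixels"].reshape(-1,3).mean(1)
ey=np.array([.433,-.9015]); ex=np.array([-.9015,-.433]); q=np.array([506.9,-78.0])
x=(P[:,:2]-q)@ex; y=(P[:,:2]-q)@ey
k=(abs(x)<50)&(y>-40)&(y<70)&(P[:,2]<120)
x,y,z,c=x[k],y[k],P[k,2],C[k]
print("med z-map rows y, cols x -45..45 step 6")
for yy in range(-40,66,4):
    print("%4d"%yy, " ".join("%4s"%(("%d"%np.median(z[m])) if (m:=(abs(x-xx)<3)&(abs(y-yy)<2)).any() else ".") for xx in range(-45,46,6)))
s=load("scene1.npz");P=cloud(s).reshape(-1,3)
x=(P[:,:2]-q)@ex; y=(P[:,:2]-q)@ey
k=(abs(x)<50)&(y>-40)&(y<70)&(P[:,2]<120); x,y,z=x[k],y[k],P[k,2]
print("scene")
for yy in range(-40,66,4):
    print("%4d"%yy, " ".join("%4s"%(("%d"%np.median(z[m])) if (m:=(abs(x-xx)<3)&(abs(y-yy)<2)).any() else ".") for xx in range(-45,46,6)))
```

```text
med z-map rows y, cols x -45..45 step 6
 -40    3    .    2    .    3    2    .    3    .    5    4    .    1    .    5    4
 -36    .    3   21    4    3   21    2   20    4    3   22    4   21    4    1   21
 -32   22   22   29   22   27   25   23   27   22   28   26   22   28   23   24   22
 -28   24   26   29   29   29   27   29   28   28   27   27   25   28   28   26   21
 -24   23   28   32   29   44   60   33   28   29   54   46   33   32   31   26   23
 -20   21   29   30   34   63   62   29   29    .   60   62   31   31   27   26   20
 -16   23   21   27   27   61   63   34   29   27   61   61   28   26   28   23   21
 -12   22   23   21    .   63   61   29   22    .   61    .   38   23   22   23   21
  -8   21   22   23   29   23   22   22   20   21   23   21   29   22   24   23   24
  -4   21   22   21   29   21   21   22   23   22   20   24   31   21   20   22   22
   0   23   22   22   30   26   21   23   22   23   23   23   28   26   21   23   21
   4   22   22   22   31   22   23   22   22   21   21   21   30   21   22   22   24
   8   22   22   22   29   25   21   23 
[... 2835 characters left out ...]
    .   20   21   10
  36    .    .    .    .   20    .   21   21   20    .   19   21    .    .   11    .
  40    .    .    .    .    .   21    .   20   18    .   21   20   20    .   11   10
  44    .    .    .    .   20    .    .   21   20    .   21   20   20    .   12   11
  48    .    .    .    .    .    .   21   21   39   53   34    .   21   20    1   11
  52    .    .    .    .    .    .    .    .    .   52    .   22   20    .   11   21
  56    .    .    .    .    .    .    .   60    .   60   40    .   21   21   20   10
  60    .    .    .    .    .    .    .   59    .   61   49    .   21   20    .   12
  64    .    .    .    .    .    .    .    .   60    .   35    .   22    .   21    2
```

Run:
```python
from h import *
np.set_printoptions(suppress=True,precision=2)
t=load("top1.npz"); C=cloud(t)
ey=np.array([.433,-.9015]); ex=np.array([-.9015,-.433]); q=np.array([506.9,-78.0])
X=(C[...,:2]-q)@ex; Y=(C[...,:2]-q)@ey; Z=C[...,2]
for nm,lo,hi in(("railneg",-32,-16),("railpos",16,32)):
    m=(X>lo)&(X<hi)&(Y>-6)&(Y<36)&(Z>26.5)&(Z<36); print(nm,m.sum(),X[m].mean(),X[m].min(),X[m].max(),Z[m].mean(),
      np.degrees(np.arctan(np.polyfit(Y[m],X[m],1)[0])))
    g=t["pixels"].mean(2); mb=(X>lo)&(X<hi)&(Y>-6)&(Y<36)&(g>140)
    vv,uu=np.where(mb); r=np.array([ray(t,u,v,30)[:2]-q for u,v in zip(uu,vv)]); print(" bright",len(r),(r@ex).mean(),Z[mb].mean())
for lo,hi in((-30,-3),(3,30)):
    m=(X>lo)&(X<hi)&(Y>-30)&(Y<-5)&(Z>52)&(Z<72); print("prong",m.sum(),X[m].mean(),X[m].min(),X[m].max(),Y[m].min(),Y[m].max())
m=(abs(X)<20)&(Y>44)&(Y<60)&(Z>45)&(Z<70); print("plunger",Y[m].min(),X[m].mean())
# plate center from edges
m=(Z>16)&(Z<28)&(Y>-30)&(Y<150)&(abs(X)<60); print("plate x",np.percentile(X[m],[.5,99.5]),"plate z",np.median(Z[m&(abs(X)>30)]),np.median(Z[m&(abs(X)<15)&(Y>0)&(Y<40)]))
print("mat z",np.median(Z[(abs(X)>60)&(abs(X)<80)&(Y>0)&(Y<100)]))
v,u=np.mgrid[186:220,146:182]; print("white z",np.median(Z[186:190,146:182]))
```

```text
railneg 23 -25.58384312938863 -28.83316390198401 -22.73227234678811 30.03265005873527 -0.07825959265104937
 bright 21 -24.83317870246516 29.12511720490955
railpos 23 23.015215048060934 20.074899558751685 25.825688171780556 30.571294829289666 -0.1051599726263536
 bright 23 23.722624348858254 28.537672619454003
prong 14 -16.106352899152338 -21.43050975087118 -10.901459948979234 -23.97617703683049 -12.38627350889059
prong 15 13.80284851996774 8.09466966595403 18.950732804827283 -23.934965458831353 -12.483827010936613
plunger 52.22325790486069 -0.3331619428054782
plate x [-51.25  48.38] plate z 22.6268901491705 22.643588168113858
mat z 3.486501621416187
white z 1.0395827253898187
```

The height map settles the along-fixture placement. The prong faces lie at y ≈ −11 and the plunger foot at y ≈ +51 in my trial frame, 62 mm apart as specified. So the pocket point is at about (513.7, −90.1), with the plate top at about 22. I correct by +15 mm along tool x and go down.

```bash
python3 -m inch '[0.008,0,0.0004,0,0,0,1, 0.007,0,0.0003,0,0,0,1, 0,0.01,0,0,0,0,1, 0,0.014,0,0,0,0,1, 0,0.01,0,0,0,0,1, 0,0.004,0,0,0,0,1, 0,0,0,0,0,0,1,0,0,0,0,0,0,1]'
python3 look.py 4
```

```text
t: 7.4
eef_pos: [517.5, -98.0, 62.0]
tcp_rot: [-1.571, -0.0, -1.123]
ft_force: [0.1, 0.6, -3.1]
opening: 0.436
7.5 [517.61 -98.03  62.23] [-1.57 -0.   -1.12] [-0.33  0.08 -2.45] [-0.1  -0.03 -0.01] 0.433155261373289
```

View pics/s4.png

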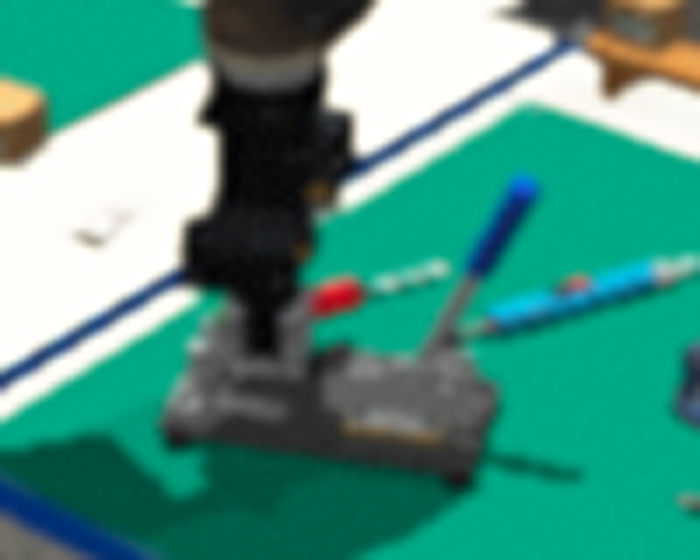

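The module hangs between the prong at (205,345) and the plunger at (335,360), over the rails. I go down in small felt steps.

```bash
python3 -m inch '[0,0.003,0,0,0,0,1, 0,0.003,0,0,0,0,1, 0,0.002,0,0,0,0,1,0,0,0,0,0,0,1]' && python3 -m inch '[0,0.003,0,0,0,0,1, 0,0.002,0,0,0,0,1, 0,0.002,0,0,0,0,1,0,0,0,0,0,0,1]'
```

```text
t: 7.9
eef_pos: [517.2, -97.9, 53.5]
tcp_rot: [-1.571, 0.0, -1.124]
ft_force: [0.2, 1.4, -2.4]
opening: 0.436
t: 8.3
eef_pos: [517.2, -97.9, 46.5]
tcp_rot: [-1.571, 0.0, -1.123]
ft_force: [0.3, 0.2, -2.0]
opening: 0.435
```

Run:
```python
from cell import env
s=env.state(); print(s["eef_pos"],s["ft_force"],s["moment"])
```

```text
[517.23829781 -97.93908447  46.51432646] [ 0.341074    0.19931507 -1.98652287] [-0.12246834 -0.03751226 -0.02406972]
```

```bash
for i in 1; do python3 -m inch '[0,0.001,0,0,0,0,1, 0,0.001,0,0,0,0,1, 0,0,0,0,0,0,1]'; python3 -m inch '[0,0.001,0,0,0,0,1, 0,0,0,0,0,0,1]'; python3 -m inch '[0,0.001,0,0,0,0,1, 0,0,0,0,0,0,1]'; done; python3 -c "
from cell import env
s=env.state(); print(s['eef_pos'],s['ft_force'],s['moment'])"
```

```text
t: 8.6
eef_pos: [517.3, -98.0, 44.7]
tcp_rot: [-1.571, 0.0, -1.123]
ft_force: [-0.3, -0.6, -3.1]
opening: 0.434
t: 8.8
eef_pos: [517.3, -98.0, 43.7]
tcp_rot: [-1.571, 0.0, -1.124]
ft_force: [-0.4, 0.0, -3.3]
opening: 0.435
t: 9.0
eef_pos: [517.3, -98.0, 42.7]
tcp_rot: [-1.571, 0.0, -1.124]
ft_force: [0.2, 0.0, -2.4]
opening: 0.434
[517.31567368 -97.97107268  42.7089812 ] [ 0.21797832  0.01977982 -2.39112389] [-0.03971302 -0.0234006  -0.06747125]
```

```bash
python3 -m inch '[0,0.001,0,0,0,0,1, 0,0,0,0,0,0,1]'; python3 -m inch '[0,0.001,0,0,0,0,1, 0,0,0,0,0,0,1]';python3 -m inch '[0,0.001,0,0,0,0,1, 0,0,0,0,0,0,1]'; python3 -c "
from cell import env
s=env.state(); print(s['eef_pos'],s['ft_force'],s['moment'])"
```

```text
t: 9.2
eef_pos: [517.3, -98.0, 41.7]
tcp_rot: [-1.571, 0.0, -1.124]
ft_force: [-0.7, -0.1, -2.9]
opening: 0.432
t: 9.4
eef_pos: [517.3, -98.0, 40.7]
tcp_rot: [-1.571, 0.0, -1.124]
ft_force: [0.3, 0.1, -3.6]
opening: 0.432
t: 9.6
eef_pos: [517.4, -98.0, 39.9]
tcp_rot: [-1.571, -0.0, -1.124]
ft_force: [0.0, 0.3, -2.3]
opening: 0.434
[517.42492505 -98.01089037  39.86498122] [ 0.00635056  0.34939498 -2.34519142] [ 0.00901869  0.00830196 -0.07782235]
```

```bash
python3 -m inch '[0,0.001,0,0,0,0,1, 0,0,0,0,0,0,1]'; python3 -c "
from cell import env
s=env.state(); print(s['eef_pos'],s['ft_force'],s['moment'])"; python3 -m inch '[0,0.001,0,0,0,0,1, 0,0,0,0,0,0,1]'; python3 -c "
from cell import env
s=env.state(); print(s['eef_pos'],s['ft_force'],s['moment'])"
```

```text
t: 9.8
eef_pos: [517.5, -98.0, 39.6]
tcp_rot: [-1.57, -0.0, -1.123]
ft_force: [-3.8, 1.2, 9.6]
opening: 0.436
[517.48600264 -98.04275971  39.60139831] [-3.76974798  1.18394848  9.60404449] [ 0.10215259  0.44402546 -0.01237655]
t: 10.0
eef_pos: [517.5, -98.1, 39.3]
tcp_rot: [-1.57, -0.001, -1.123]
ft_force: [-5.8, 0.9, 19.8]
opening: 0.435
[517.54383843 -98.11756668  39.30463046] [-5.84642897  0.85871793 19.84152133] [0.29827111 0.86854339 0.09988157]
```

Contact at TCP 39.8, about 5 mm above where it would sit. That means the module's step is on a rail, so it is roughly 0.5–2 mm off sideways. I ease the force and feel sideways toward pocket +x, which is tool −z.

```bash
cat > st.py <<'E'
from cell import env
import numpy as np
s=env.state(); p=s["eef_pos"]; f=s["ft_force"]; m=s["moment"]
ey=np.array([.433,-.9015]); ex=np.array([-.9015,-.433]); q=np.array([513.7,-90.1])
print("t%.1f pocket x%.2f y%.2f z%.2f | F x%.1f y%.1f z%.1f | M x%.2f y%.2f z%.2f | open %.3f rot %s"%(s["t"],(p[:2]-q)@ex,(p[:2]-q)@ey,p[2],f[:2]@ex,f[:2]@ey,f[2],m[:2]@ex,m[:2]@ey,m[2],s["opening"],np.round(s["tcp_rot"],4)))
E
python3 st.py
python3 -m inch '[0,-0.001,0,0,0,0,1, 0,0,0,0,0,0,1]' >/dev/null; python3 st.py
python3 -m inch '[0,0,-0.0005,0,0,0,1, 0,0,0,0,0,0,1]'>/dev/null; python3 st.py
python3 -m inch '[0,0,-0.0005,0,0,0,1, 0,0,0,0,0,0,1]'>/dev/null; python3 st.py
```

```text
t10.0 pocket x0.01 y8.89 z39.30 | F x4.9 y-3.3 z19.8 | M x-0.64 y-0.65 z0.10 | open 0.435 rot [-1.5698e+00 -9.0000e-04 -1.1234e+00]
t10.2 pocket x0.04 y8.81 z39.53 | F x2.9 y-1.4 z10.8 | M x-0.27 y-0.39 z0.01 | open 0.438 rot [-1.5701e+00 -6.0000e-04 -1.1234e+00]
t10.4 pocket x0.15 y8.87 z39.49 | F x0.4 y-2.4 z8.3 | M x-0.47 y0.21 z0.03 | open 0.436 rot [-1.5695e+00 -8.0000e-04 -1.1237e+00]
t10.6 pocket x0.32 y8.95 z39.48 | F x-2.5 y-1.8 z7.4 | M x-0.52 y0.66 z0.04 | open 0.430 rot [-1.5688e+00 -1.1000e-03 -1.1238e+00]
```

```bash
python3 -m inch '[0,0,-0.0005,0,0,0,1, 0,0,0,0,0,0,1]'>/dev/null; python3 st.py
python3 -m inch '[0,0,-0.0005,0,0,0,1, 0,0,0,0,0,0,1]'>/dev/null; python3 st.py
python3 -m inch '[0,0,-0.0005,0,0,0,1, 0,0,0,0,0,0,1]'>/dev/null; python3 st.py
```

```text
t10.8 pocket x1.32 y8.81 z38.96 | F x0.2 y1.2 z-2.8 | M x0.06 y-0.07 z0.01 | open 0.433 rot [-1.5701e+00 -5.0000e-04 -1.1234e+00]
t11.0 pocket x1.95 y8.67 z38.66 | F x-2.9 y-0.9 z-1.8 | M x-0.17 y0.50 z-0.05 | open 0.436 rot [-1.5705e+00  1.0000e-04 -1.1237e+00]
t11.2 pocket x2.05 y8.76 z38.72 | F x-6.6 y-2.1 z-4.0 | M x-0.33 y1.21 z-0.11 | open 0.434 rot [-1.5696e+00 -2.0000e-04 -1.1241e+00]
```

It slipped off the rail and went in, then touched the other rail at x ≈ 2.0. I recentre to x ≈ 1.45 and go down to the plate.

```bash
python3 -m inch '[0,0,0.001,0,0,0,1, 0,0,0,0,0,0,1]'>/dev/null; python3 st.py
python3 -m inch '[0,0.001,0,0,0,0,1, 0,0,0,0,0,0,1]'>/dev/null; python3 st.py
python3 -m inch '[0,0.001,0,0,0,0,1, 0,0,0,0,0,0,1]'>/dev/null; python3 st.py
python3 -m inch '[0,0.001,0,0,0,0,1, 0,0,0,0,0,0,1]'>/dev/null; python3 st.py
```

```text
t11.4 pocket x1.88 y8.56 z38.59 | F x-0.5 y0.8 z-2.8 | M x0.06 y0.07 z-0.02 | open 0.434 rot [-1.5715e+00  5.0000e-04 -1.1233e+00]
t11.6 pocket x1.86 y8.64 z37.59 | F x0.0 y0.4 z-2.4 | M x0.06 y-0.12 z0.01 | open 0.437 rot [-1.5712e+00  4.0000e-04 -1.1236e+00]
t11.8 pocket x1.76 y8.64 z36.66 | F x0.6 y-0.4 z-1.8 | M x0.06 y-0.00 z0.00 | open 0.433 rot [-1.5710e+00  3.0000e-04 -1.1236e+00]
t12.0 pocket x1.67 y8.65 z35.70 | F x0.5 y-0.3 z-3.1 | M x0.09 y-0.04 z0.04 | open 0.433 rot [-1.5709e+00  2.0000e-04 -1.1236e+00]
```

```bash
python3 -m inch '[0,0.0005,0,0,0,0,1, 0,0,0,0,0,0,1]'>/dev/null; python3 st.py
python3 -m inch '[0,0.0005,0,0,0,0,1, 0,0,0,0,0,0,1]'>/dev/null; python3 st.py
python3 -m inch '[0,0.0005,0,0,0,0,1, 0,0,0,0,0,0,1]'>/dev/null; python3 st.py
```

```text
t12.2 pocket x1.64 y8.66 z35.25 | F x0.4 y-1.1 z-2.6 | M x0.07 y-0.02 z-0.03 | open 0.435 rot [-1.5708e+00  1.0000e-04 -1.1235e+00]
t12.4 pocket x1.59 y8.68 z34.88 | F x-0.9 y-0.4 z-1.4 | M x0.03 y-0.14 z-0.05 | open 0.435 rot [-1.5707 -0.     -1.1235]
t12.6 pocket x1.57 y8.70 z34.85 | F x1.3 y-1.1 z6.5 | M x-0.19 y-0.51 z-0.03 | open 0.437 rot [-1.5705e+00 -2.0000e-04 -1.1235e+00]
```

Seated: contact at TCP 34.87, which is 4.95 mm below the step contact, as the 5 mm geometry requires. I ease off and let go.

```bash
python3 -m inch '[0,-0.0004,0,0,0,0,1, 0,0,0,0,0,0,0.0, 0,0,0,0,0,0,-0.2,0,0,0,0,0,0,-0.4,0,0,0,0,0,0,-0.4,0,0,0,0,0,0,-0.4,0,0,0,0,0,0,-0.4,0,0,0,0,0,0,-0.4]'>/dev/null; python3 st.py
python3 -m inch '[0,-0.005,0,0,0,0,-0.4, 0,-0.01,0,0,0,0,-0.4,0,-0.02,0,0,0,0,-0.4,0,-0.03,0,0,0,0,-0.4,0,-0.03,0,0,0,0,-0.4,0,-0.03,0,0,0,0,-0.4,0,0,0,0,0,0,-0.4]'>/dev/null; python3 st.py
```

```text
t13.4 pocket x1.64 y8.68 z34.69 | F x-0.3 y0.6 z0.1 | M x0.04 y-0.01 z-0.01 | open 0.701 rot [-1.5708e+00  1.0000e-04 -1.1235e+00]
t14.1 pocket x0.53 y9.64 z164.02 | F x-0.5 y-1.2 z-0.5 | M x0.06 y-0.07 z0.01 | open 0.699 rot [-1.5659 -0.0046 -1.1234]
```

```bash
python3 -m inch '[0,-0.02,0,0,0,0,1, -0.02,-0.03,0,0,0,0,1, -0.05,-0.02,0,0,0,0,1,-0.05,-0.01,0,0,0,0,1,-0.03,0,0,0,0,0,1,0,0,0,0,0,0,1,0,0,0,0,0,0,1]'; python3 look.py 5
```

```text
t: 14.8
eef_pos: [453.0, 32.8, 238.4]
tcp_rot: [-1.57, -0.0, -1.122]
ft_force: [0.8, -0.8, 0.4]
opening: 0.165
14.9 [453.44  31.92 237.99] [-1.57 -0.   -1.12] [0.67 0.11 0.21] [-0.07 -0.01  0.01] 0.08427906936118197
```

View pics/t5.png

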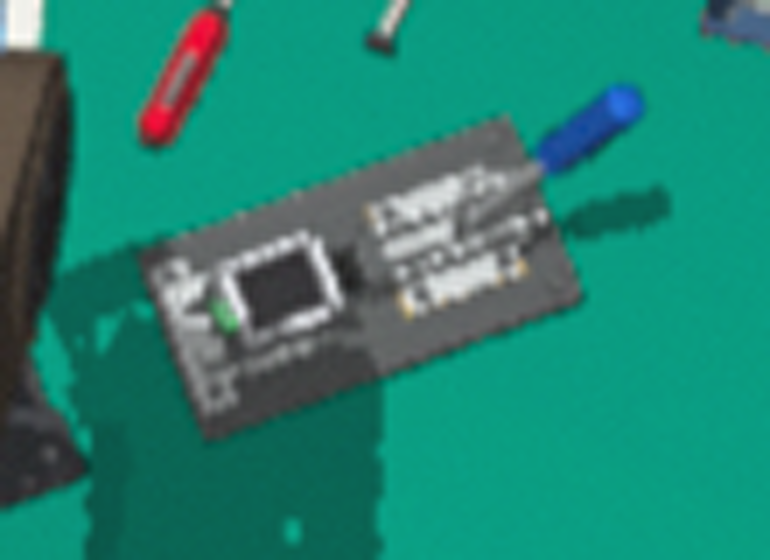

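View pics/s5.png

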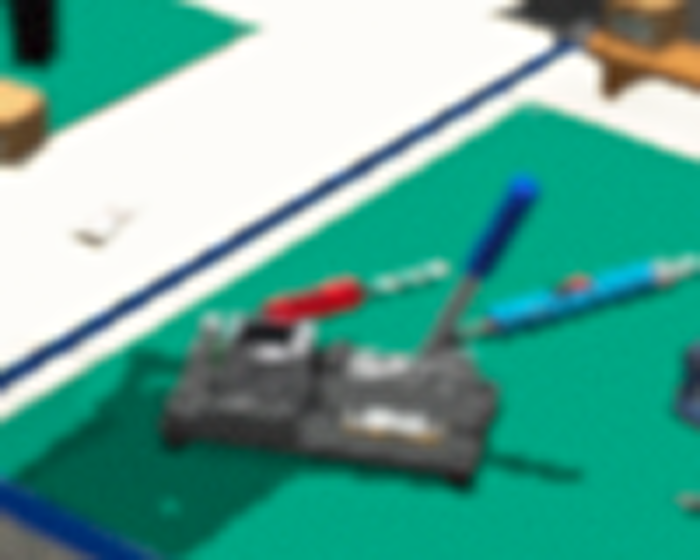

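The module stands between the rails with its green block at (225,312), at the mouth of the fork. Next I check its height and measure the blue grip.

Run:
```python
from h import *
np.set_printoptions(suppress=True,precision=1)
ey=np.array([.433,-.9015]); ex=np.array([-.9015,-.433]); q=np.array([513.7,-90.1])
def pk(X): X=np.atleast_2d(X); return np.c_[(X[:,:2]-q)@ex,(X[:,:2]-q)@ey,X[:,2]]
ends={}
for n in("top","scene"):
    c=load(n+"5.npz"); C=cloud(c); hsv=cv2.cvtColor(c["pixels"],cv2.COLOR_BGR2HSV)
    K=pk(C.reshape(-1,3)).reshape(384,512,3)
    if n=="top":
        m=(abs(K[...,0])<25)&(K[...,1]>-20)&(K[...,1]<36)&(K[...,2]>58)&(K[...,2]<75)
        m[:, :]&=True
        w=K[m]; 
        mm=m&(K[...,1]>-15); vv,uu=np.where(mm); w=pk(np.array([ray(c,u,v,65) for u,v in zip(uu,vv)]))
        print("module top z",np.median(K[mm][:,2]),len(w),"rect",cv2.minAreaRect(w[:,:2].astype(np.float32)))
    b=(hsv[...,0]>105)&(hsv[...,0]<125)&(hsv[...,1]>150)&(hsv[...,2]>60)&(K[...,2]>60)&(abs(K[...,0])<60)&(K[...,1]>90)&(K[...,1]<260)
    vv,uu=np.where(b); p=K[b]; print(n,"blue",len(p),"uv",uu.min(),uu.max(),vv.min(),vv.max())
    o=p[:,2].argsort(); print(" low",p[o[:6]].mean(0)," mid",np.median(p,0)," high",p[o[-6:]].mean(0))
    d=np.polyfit(p[:,1],p[:,2],1); print(" angle",np.degrees(np.arctan(d[0])))
```

```text
module top z 66.78558191085854 184 rect ((-0.1398487091064453, 9.434651374816895), (48.2796745300293, 42.46652603149414), 88.9920425415039)
top blue 67 uv 292 305 178 188
 low [  2.5 136.6 141.5]  mid [  2.6 151.9 177.3]  high [  2.2 161.7 198.4]
 angle 60.58703016623735
scene blue 24 uv 278 285 176 188
 low [ 12.3 139.9 145.2]  mid [ 11.  150.9 167.1]  high [  9.9 159.4 191. ]
 angle 64.40114158362665
```

Module top is at about 66 and its yaw is fine, so it is standing flat. The handle leans at about 62°, matching −1.1. Next I go behind the handle, on the pocket side, with the fingers shut.

```bash
python3 st.py; python3 -m inch '[0.015,0,0,0,0,0,1, 0.026,0,0,0,0,0,1, 0.03,0,0,0,0,0,1, 0.032,0,0,0,0,0,1, 0.032,0,0,0,0,0,1, 0.032,0,0,0,0,0,1, 0.032,0,0,0,0,0,1, 0.03,0,0,0,0,0,1, 0.022,0,0,0,0,0,1, 0.015,0,0,0,0,0,1]'; python3 -m inch '[0,0,0,0,0,0,1,0,0,0,0,0,0,1,0,0,0,0,0,0,1]'; python3 look.py 6;python3 st.py
```

```text
t14.9 pocket x1.49 y-136.09 z237.99 | F x-0.6 y0.2 z0.2 | M x0.07 y-0.02 z0.01 | open 0.084 rot [-1.5708 -0.     -1.1239]
t: 15.9
eef_pos: [568.4, -210.7, 237.2]
tcp_rot: [-1.571, 0.001, -1.126]
ft_force: [-0.6, -0.3, -0.6]
opening: 0.007
t: 16.2
eef_pos: [567.8, -206.7, 238.1]
tcp_rot: [-1.571, 0.0, -1.123]
ft_force: [-0.4, -0.4, 0.4]
opening: 0.006
16.3 [ 567.97 -206.57  238.34] [-1.57 -0.   -1.12] [-0.58  0.19  0.33] [-0.02  0.03  0.01] 0.005300145095457366
t16.3 pocket x1.51 y128.50 z238.34 | F x0.4 y-0.4 z0.3 | M x0.01 y-0.04 z0.01 | open 0.005 rot [-1.5706 -0.     -1.1226]
```

View pics/s6.png

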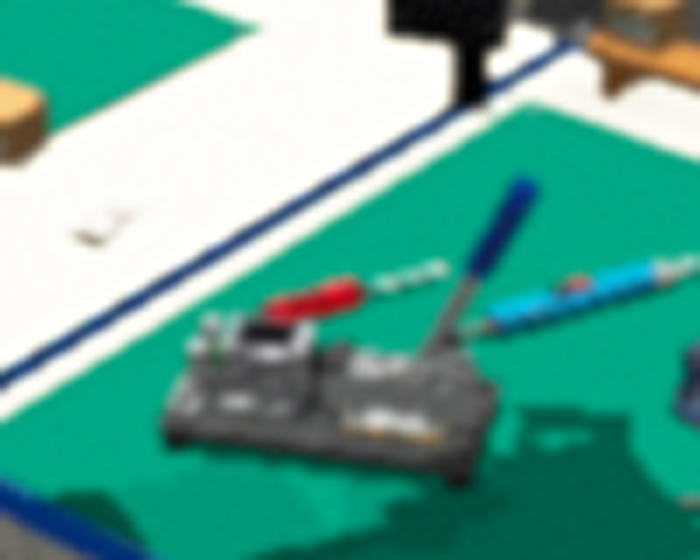

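The fingertips at (470,100) are above and on the pocket side of the handle, whose tip is at (525,188). I go down alongside it and then push forward slowly until contact.

```bash
python3 -m inch '[-0.003,0.01,0,0,0,0,1, 0,0.018,0,0,0,0,1, 0,0.018,0,0,0,0,1, 0,0.014,0,0,0,0,1, 0,0.008,0,0,0,0,1, 0,0,0,0,0,0,1, 0,0,0,0,0,0,1]' >/dev/null; python3 look.py 7;python3 st.py
for i in 1; do python3 -m inch '[0.003,0,0,0,0,0,1, 0.003,0,0,0,0,0,1]' >/dev/null; python3 st.py; python3 -m inch '[0.003,0,0,0,0,0,1, 0.003,0,0,0,0,0,1]' >/dev/null; python3 st.py;  done
```

```text
17.1 [ 567.12 -204.67  170.78] [-1.57 -0.   -1.12] [-1.22 -0.08  0.01] [-0.05  0.01 -0.01] 0.006186228711279965
t17.1 pocket x1.45 y126.42 z170.78 | F x1.1 y-0.5 z0.0 | M x0.04 y-0.03 z-0.01 | open 0.006 rot [-1.5700e+00 -9.0000e-04 -1.1234e+00]
t17.3 pocket x1.57 y132.59 z170.57 | F x0.2 y0.3 z-0.1 | M x0.11 y0.01 z0.00 | open 0.010 rot [-1.5702e+00 -6.0000e-04 -1.1234e+00]
t17.5 pocket x1.75 y138.07 z169.93 | F x0.7 y-2.4 z-1.3 | M x-0.55 y0.07 z0.01 | open 0.006 rot [-1.5710e+00  1.1000e-03 -1.1237e+00]
```

View pics/s7.png

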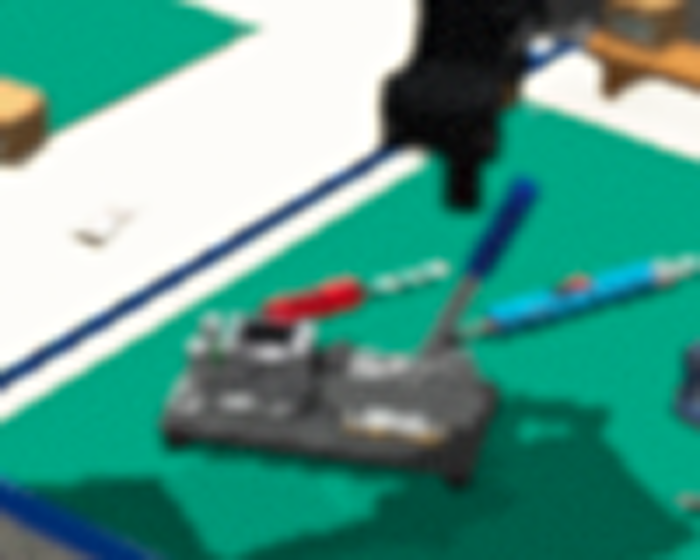

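Contact at fingertip corner ≈ (148,170) with −2.4 N. I follow the arc in small calls and watch the force.

```bash
python3 -m inch '[0.0044,0.0016,0,0,0,0,1, 0.0044,0.0016,0,0,0,0,1, 0.0044,0.0016,0,0,0,0,1]' >/dev/null; python3 st.py; python3 -m inch '[0.0044,0.0016,0,0,0,0,1, 0.0044,0.0016,0,0,0,0,1, 0.0044,0.0016,0,0,0,0,1]' >/dev/null; python3 st.py; python3 -m inch '[0.004,0.0023,0,0,0,0,1, 0.004,0.0023,0,0,0,0,1, 0.004,0.0023,0,0,0,0,1]' >/dev/null; python3 st.py
```

```text
t17.8 pocket x1.67 y152.15 z165.44 | F x-0.1 y-2.1 z3.7 | M x-0.22 y-0.17 z0.03 | open 0.006 rot [-1.5704e+00 -7.0000e-04 -1.1235e+00]
t18.1 pocket x1.72 y165.01 z160.29 | F x0.6 y-2.3 z2.2 | M x-0.37 y-0.10 z0.01 | open 0.007 rot [-1.5708e+00  2.0000e-04 -1.1236e+00]
t18.4 pocket x1.71 y177.07 z153.42 | F x0.6 y-1.7 z3.4 | M x-0.15 y-0.14 z0.01 | open 0.002 rot [-1.5707e+00 -2.0000e-04 -1.1235e+00]
```

```bash
python3 look.py 8
```

```text
18.5 [ 588.78 -250.53  153.06] [-1.57  0.   -1.12] [0.75 0.81 0.13] [-0.07  0.01  0.02] 0.005098226415086822
```

View pics/s8.png

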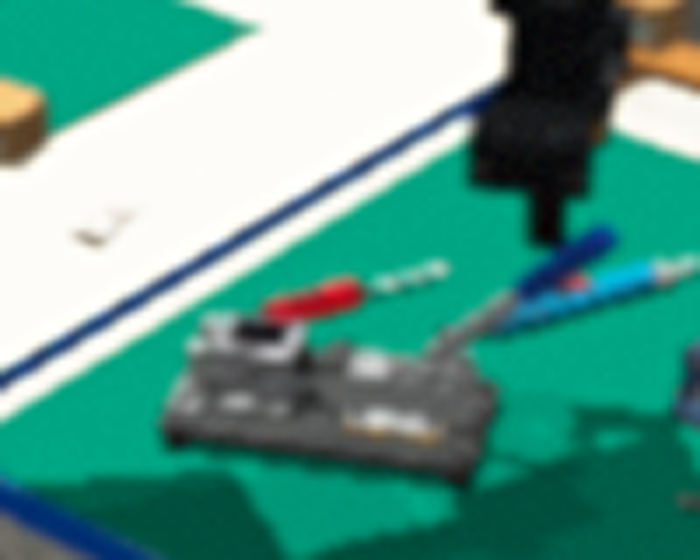

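The handle is following; the fingertip at (545,240) is on its grip, near mid-length. I continue.

```bash
python3 -m inch '[0.0042,0.003,0,0,0,0,1, 0.0042,0.003,0,0,0,0,1, 0.0042,0.003,0,0,0,0,1]' >/dev/null; python3 st.py; python3 -m inch '[0.004,0.0034,0,0,0,0,1, 0.004,0.0034,0,0,0,0,1, 0.004,0.0034,0,0,0,0,1]' >/dev/null; python3 st.py; python3 -m inch '[0.0033,0.004,0,0,0,0,1, 0.0033,0.004,0,0,0,0,1, 0.0033,0.004,0,0,0,0,1]' >/dev/null; python3 st.py
```

```text
t18.8 pocket x1.73 y189.44 z144.23 | F x0.9 y-2.1 z1.4 | M x-0.35 y-0.14 z-0.01 | open 0.003 rot [-1.5709e+00  4.0000e-04 -1.1235e+00]
t19.1 pocket x1.79 y201.27 z133.81 | F x0.3 y-5.2 z1.5 | M x-0.74 y-0.07 z0.01 | open 0.006 rot [-1.5711e+00  1.0000e-03 -1.1236e+00]
t19.4 pocket x1.75 y210.90 z122.30 | F x0.4 y-7.3 z7.1 | M x-1.30 y-0.29 z-0.03 | open 0.004 rot [-1.5710e+00  1.0000e-03 -1.1235e+00]
```

```bash
python3 -m inch '[0.0018,0.0036,0,0,0,0,1, 0.0018,0.0036,0,0,0,0,1]' >/dev/null; python3 st.py; python3 -m inch '[0.0018,0.0036,0,0,0,0,1, 0.0018,0.0036,0,0,0,0,1]' >/dev/null; python3 st.py; python3 -m inch '[0.0015,0.0036,0,0,0,0,1, 0.0015,0.0036,0,0,0,0,1]' >/dev/null; python3 st.py;python3 look.py 9
```

```text
t19.6 pocket x1.66 y215.22 z115.75 | F x2.0 y-3.7 z10.6 | M x-0.55 y-0.56 z-0.04 | open 0.004 rot [-1.5703e+00 -1.0000e-03 -1.1234e+00]
t19.8 pocket x1.68 y219.30 z108.96 | F x3.1 y-2.6 z11.7 | M x-0.30 y-0.54 z-0.00 | open 0.005 rot [-1.57   -0.0021 -1.1234]
t20.0 pocket x1.68 y222.88 z101.98 | F x3.5 y-0.3 z10.8 | M x0.18 y-0.74 z-0.02 | open 0.004 rot [-1.5696 -0.0034 -1.1235]
20.1 [ 608.75 -291.9   101.59] [-1.57 -0.   -1.12] [-1.74 -2.74  7.62] [-0.6   0.25  0.07] 0.009326268824453383
```

View pics/s9.png

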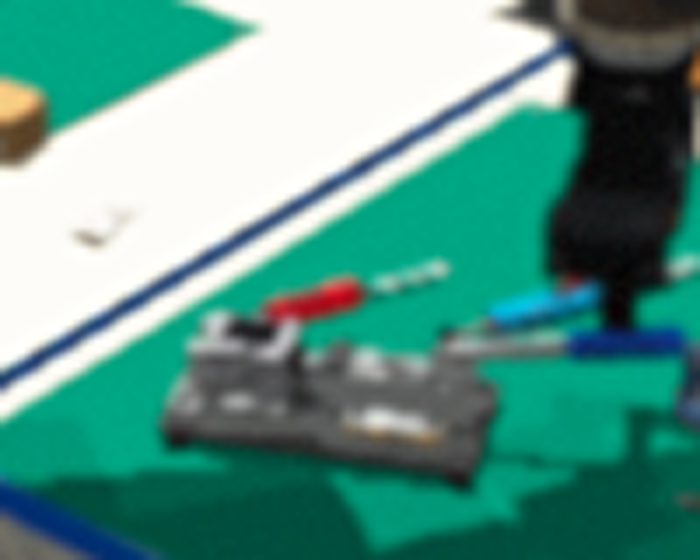

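The handle, running from (450,345) to (690,345), is still raised by about 0.15–0.2 rad relative to the plate edge, and the module has slid toward the fork. I take finer steps from here.

```bash
python3 -m inch '[0.0012,0.0025,0,0,0,0,1, 0.001,0.0025,0,0,0,0,1]' >/dev/null; python3 st.py; python3 -m inch '[0.001,0.0025,0,0,0,0,1, 0.0008,0.0025,0,0,0,0,1]' >/dev/null; python3 st.py; python3 -m inch '[0.0006,0.002,0,0,0,0,1, 0.0005,0.002,0,0,0,0,1]' >/dev/null; python3 st.py
```

```text
t20.3 pocket x1.71 y225.20 z96.95 | F x2.6 y0.6 z9.8 | M x0.27 y-0.68 z-0.00 | open 0.005 rot [-1.5696 -0.0035 -1.1236]
t20.5 pocket x1.69 y227.23 z91.85 | F x4.1 y2.2 z8.4 | M x0.56 y-0.70 z-0.09 | open 0.006 rot [-1.5695 -0.004  -1.1235]
t20.7 pocket x1.68 y228.60 z87.80 | F x2.3 y2.9 z7.2 | M x0.83 y-0.57 z-0.00 | open 0.006 rot [-1.5693 -0.0045 -1.1236]
```

```bash
python3 -m inch '[0.0003,0.0015,0,0,0,0,1, 0.0002,0.0015,0,0,0,0,1]' >/dev/null; python3 st.py; python3 -m inch '[0,0.0015,0,0,0,0,1, 0,0.0015,0,0,0,0,1]' >/dev/null; python3 st.py; python3 -m inch '[0,0.001,0,0,0,0,1, 0,0.001,0,0,0,0,1]' >/dev/null; python3 st.py
```

```text
t20.9 pocket x1.50 y229.12 z84.70 | F x1.1 y3.5 z5.9 | M x0.81 y-0.19 z-0.04 | open 0.005 rot [-1.569  -0.0045 -1.1236]
t21.1 pocket x1.37 y228.73 z81.41 | F x0.6 y3.2 z4.9 | M x0.61 y0.03 z-0.01 | open 0.005 rot [-1.5691 -0.0037 -1.1236]
t21.3 pocket x1.66 y227.32 z78.73 | F x0.4 y1.5 z2.2 | M x0.41 y0.03 z-0.02 | open 0.006 rot [-1.5704e+00 -6.0000e-04 -1.1236e+00]
```

```bash
for k in 1; do python3 -m inch '[0,0.001,0,0,0,0,1]' >/dev/null; python3 st.py; python3 -m inch '[0,0.001,0,0,0,0,1]' >/dev/null; python3 st.py; python3 -m inch '[0,0.0005,0,0,0,0,1,0,0,0,0,0,0,1]' >/dev/null; python3 st.py;  done
```

```text
t21.4 pocket x1.72 y226.97 z77.53 | F x0.5 y1.0 z1.5 | M x0.35 y0.07 z-0.02 | open 0.008 rot [-1.5708e+00  1.0000e-04 -1.1235e+00]
t21.5 pocket x1.78 y226.73 z76.43 | F x-0.7 y1.2 z2.6 | M x0.18 y-0.04 z0.01 | open 0.007 rot [-1.5710e+00  6.0000e-04 -1.1235e+00]
t21.7 pocket x1.88 y226.48 z75.80 | F x0.5 y-0.8 z-0.1 | M x0.05 y-0.03 z-0.02 | open 0.004 rot [-1.5714e+00  1.2000e-03 -1.1234e+00]
```

```bash
for k in 1; do python3 -m inch '[0,0.001,0,0,0,0,1]' >/dev/null; python3 st.py; python3 -m inch '[0,0.0007,0,0,0,0,1,0,0,0,0,0,0,1]' >/dev/null; python3 st.py; python3 -m inch '[0,0.0007,0,0,0,0,1,0,0,0,0,0,0,1]' >/dev/null; python3 st.py;  done; python3 look.py 10
```

```text
t21.8 pocket x1.82 y226.65 z75.02 | F x-0.0 y-0.0 z0.6 | M x0.05 y-0.05 z-0.02 | open 0.006 rot [-1.5711e+00  8.0000e-04 -1.1234e+00]
t22.0 pocket x1.83 y226.76 z74.31 | F x-0.1 y-0.0 z-1.0 | M x0.06 y-0.08 z-0.00 | open 0.007 rot [-1.5711e+00  6.0000e-04 -1.1235e+00]
t22.2 pocket x1.74 y226.88 z73.78 | F x-0.2 y-0.4 z0.1 | M x0.03 y-0.07 z-0.01 | open 0.004 rot [-1.5708e+00  3.0000e-04 -1.1235e+00]
22.3 [ 610.39 -295.39   73.87] [-1.57  0.   -1.12] [ 0.18 -0.64 -0.32] [-0.04  0.04  0.08] 0.007259780843069158
```

View pics/s10.png

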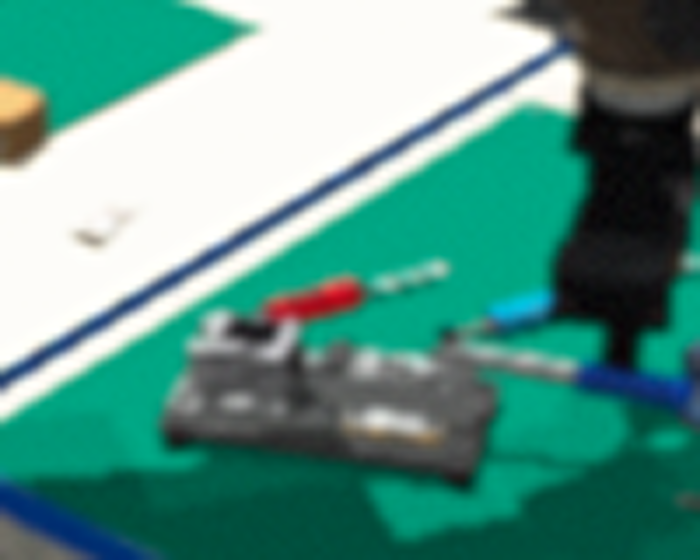

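The handle now slopes slightly below the plate-edge direction: (470,345) to (690,395), about 12.8° in the image against 9.3°. The fingers are unloaded, so it ran ahead past centre. I feel down to its stop.

```bash
for k in 1; do python3 -m inch '[0,0.001,0,0,0,0,1]' >/dev/null; python3 st.py; python3 -m inch '[0,0.001,0,0,0,0,1]' >/dev/null; python3 st.py; python3 -m inch '[0,0.0007,0,0,0,0,1,0,0,0,0,0,0,1]' >/dev/null; python3 st.py;  done
```

```text
t22.4 pocket x1.68 y227.02 z72.98 | F x-0.3 y-0.6 z0.9 | M x0.13 y-0.08 z-0.03 | open 0.004 rot [-1.5706e+00 -1.0000e-04 -1.1235e+00]
t22.5 pocket x1.63 y227.09 z72.64 | F x2.2 y-3.4 z12.7 | M x-0.66 y-0.53 z0.04 | open 0.003 rot [-1.5704e+00 -4.0000e-04 -1.1235e+00]
t22.7 pocket x1.64 y227.11 z72.65 | F x2.5 y-2.6 z13.4 | M x-0.65 y-0.51 z0.08 | open 0.008 rot [-1.5702e+00 -8.0000e-04 -1.1235e+00]
```

It is a rigid stop: 13 N with no further travel. I lift off and check.

```bash
python3 -m inch '[0,-0.003,0,0,0,0,1, 0,-0.02,0,0,0,0,1, 0,-0.04,0,0,0,0,1, 0,-0.05,0,0,0,0,1, 0,-0.04,0,0,0,0,1,0,-0.01,0,0,0,0,1,0.03,0,0,0,0,0,1,0.04,0,0,0,0,0,1,0.04,0,0,0,0,0,1,0,0,0,0,0,0,1]'; python3 -m inch '[0,0,0,0,0,0,1,0,0,0,0,0,0,1]' >/dev/null; python3 look.py 11
python3 - <<'E'
from h import *
np.set_printoptions(suppress=True,precision=1)
ey=np.array([.433,-.9015]); ex=np.array([-.9015,-.433]); q=np.array([513.7,-90.1])
def pk(X): X=np.atleast_2d(X); return np.c_[(X[:,:2]-q)@ex,(X[:,:2]-q)@ey,X[:,2]]
for n in("top","scene"):
    c=load(n+"11.npz"); C=cloud(c); hsv=cv2.cvtColor(c["pixels"],cv2.COLOR_BGR2HSV)
    K=pk(C.reshape(-1,3)).reshape(384,512,3)
    if n=="top":
        m=(abs(K[...,0])<24)&(K[...,1]>-30)&(K[...,1]<30)&(K[...,2]>57)&(K[...,2]<75)
        for lo in(-24,-24): pass
        print("module-top y profile",[(int(y),int(((abs(K[...,1]-y)<1.5)&m&(abs(K[...,0])<8)).sum())) for y in range(-30,33,3)])
    b=(hsv[...,0]>105)&(hsv[...,0]<125)&(hsv[...,1]>150)&(hsv[...,2]>60)&(K[...,2]>40)&(abs(K[...,0])<40)&(K[...,1]>150)&(K[...,1]<300)
    p=K[b]; print(n,"blue",len(p)); d=np.polyfit(p[:,1],p[:,2],1); print(p.min(0),p.max(0)," slope rad",np.arctan(d[0]))
E
```

```text
t: 23.7
eef_pos: [658.2, -398.3, 231.4]
tcp_rot: [-1.572, 0.001, -1.126]
ft_force: [0.2, -0.6, -1.1]
opening: 0.007
24.0 [ 657.89 -393.62  234.39] [-1.57  0.   -1.12] [-0.53 -0.03 -0.28] [-0.06  0.07 -0.02] 0.003054417041053406
module-top y profile [(-30, 0), (-27, 0), (-24, 0), (-21, 0), (-18, 0), (-15, 0), (-12, 0), (-9, 0), (-6, 0), (-3, 0), (0, 0), (3, 0), (6, 0), (9, 0), (12, 0), (15, 0), (18, 0), (21, 0), (24, 0), (27, 0), (30, 0)]
top blue 0Traceback (most recent call last):
  File "<stdin>", line 13, in <module>
    raise TypeError("expected non-empty vector for x")
TypeError: expected non-empty vector for x
```

View pics/t11.png

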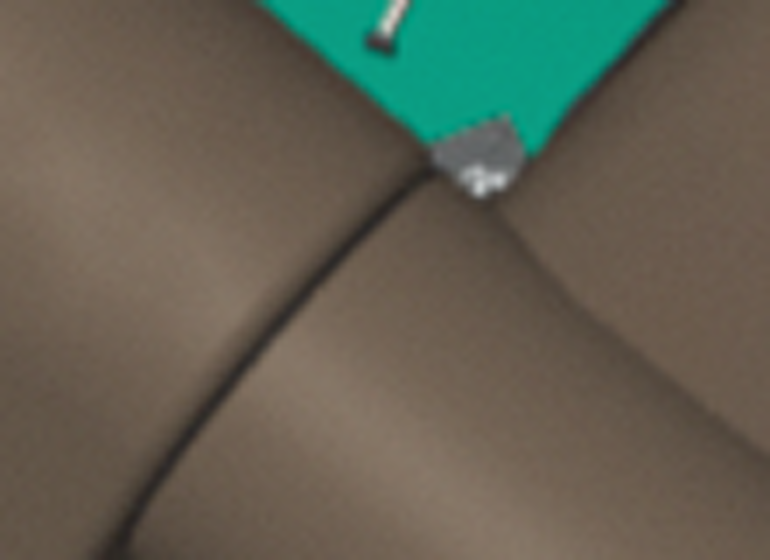

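View pics/s11.png

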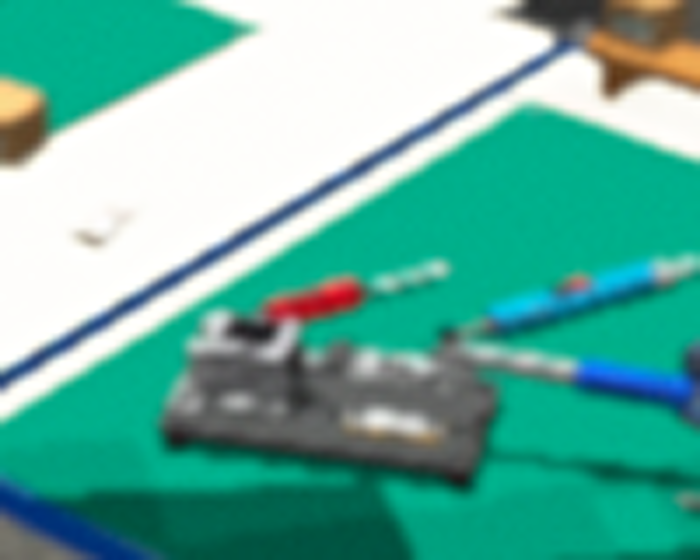

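The scene view shows the handle closed, but the arm hides the top view. I swing the arm back at height for a clear check.

```bash
python3 -m inch '[-0.02,-0.01,0,0,0,0,1, -0.04,0,0,0,0,0,1, -0.045,0,0,0,0,0,1, -0.045,0,0,0,0,0,1, -0.045,0,0,0,0,0,1, -0.045,0,0,0,0,0,1, -0.045,0,0,0,0,0,1, -0.045,0,0,0,0,0,1, -0.045,0,0,0,0,0,1, -0.045,0,0,0,0,0,1]'; python3 -m inch '[-0.045,0,0,0,0,0,1,-0.02,0,0,0,0,0,1,0,0,0,0,0,0,1,0,0,0,0,0,0,1,0,0,0,0,0,0,1]' ; python3 look.py 12
python3 - <<'E'
from h import *
np.set_printoptions(suppress=True,precision=2)
ey=np.array([.433,-.9015]); ex=np.array([-.9015,-.433]); q=np.array([513.7,-90.1])
def pk(X): X=np.atleast_2d(X); return np.c_[(X[:,:2]-q)@ex,(X[:,:2]-q)@ey,X[:,2]]
for n in("top","scene"):
    c=load(n+"12.npz"); C=cloud(c); hsv=cv2.cvtColor(c["pixels"],cv2.COLOR_BGR2HSV)
    K=pk(C.reshape(-1,3)).reshape(384,512,3)
    if n=="top":
        m=(abs(K[...,0])<26)&(K[...,1]>-27)&(K[...,1]<30)&(K[...,2]>58)&(K[...,2]<78)
        m&=~((K[...,1]<-24))
        vv,uu=np.where(m); w=pk(np.array([ray(c,u,v,65) for u,v in zip(uu,vv)]))
        print("module top rect",cv2.minAreaRect(w[:,:2].astype(np.float32)),np.median(K[m][:,2]),"y range",np.percentile(w[:,1],[1,99]))
    b=(hsv[...,0]>105)&(hsv[...,0]<125)&(hsv[...,1]>150)&(hsv[...,2]>60)&(K[...,2]>40)&(abs(K[...,0])<40)&(K[...,1]>150)&(K[...,1]<300)
    p=K[b]; print(n,"blue",len(p)); 
    if len(p)>4: d=np.polyfit(p[:,1],p[:,2],1); print(p.min(0),p.max(0)," slope rad",np.arctan(d[0]))
a=load("top0.npz")["pixels"].astype(int); b=load("top12.npz")["pixels"].astype(int)
d=(abs(a-b).max(2)>45).astype(np.uint8); n,l,st,ce=cv2.connectedComponentsWithStats(d)
print([tuple(s) for s in st[1:] if s[4]>12])
E
```

```text
t: 25.0
eef_pos: [474.7, -14.0, 244.7]
tcp_rot: [-1.57, -0.001, -1.123]
ft_force: [0.4, -0.1, 0.1]
opening: 0.009
t: 25.5
eef_pos: [448.6, 42.1, 244.3]
tcp_rot: [-1.57, -0.0, -1.124]
ft_force: [-0.4, -0.4, -0.0]
opening: 0.0
25.6 [448.55  41.9  244.12] [-1.57  0.   -1.12] [ 0.61 -0.05  0.59] [-0.09  0.01 -0.02] 0.0009191240440139569
module top rect ((-0.04183387756347656, 2.435323715209961), (52.659420013427734, 41.62339401245117), 87.83755493164062) 66.93460355502425 y range [-23.23  25.52]
top blue 83
[ -4.58 204.58  61.07] [  8.7  270.87  80.22]  slope rad -0.05380296931283887
scene blue 42
[  1.06 200.03  60.38] [ 19.65 267.95  72.88]  slope rad -0.0517959625032129
[(np.int32(0), np.int32(165), np.int32(265), np.int32(219), np.int32(21954)), (np.int32(287), np.int32(176), np.int32(42), np.int32(19), np.int32(354)), (np.int32(295), np.int32(193), np.int32(16), np.int32(6), np.int32(52)), (np.int32(275), np.int32(194), np.int32(12), np.int32(6), np.int32(35)), (np.int32(250), np.int32(199), np.int32(16), np.int32(19), np.int32(71)), (np.int32(240), np.int32(203), np.int32(8), np.int32(20), np.int32(64)), (np.int32(225), np.int32(226), np.int32(6), np.int32(26), np.int32(124)), (np.int32(195), np.int32(297), np.int32(9), np.int32(16), np.int32(58)), (np.int32(0), np.int32(298), np.int32(11), np.int32(15), np.int32(100)), (np.int32(233), np.int32(345), np.int32(10), np.int32(10), np.int32(29)), (np.int32(213), np.int32(348), np.int32(14), np.int32(9), np.int32(20)), (np.int32(247), np.int32(350), np.int32(16), np.int32(34), np.int32(282)), (np.int32(197), np.int32(354), np.int32(8), np.int32(5), np.int32(15)), (np.int32(207), np.int32(354), np.int32(16), np.int32(10), np.int32(40))]
```

View pics/t12.png

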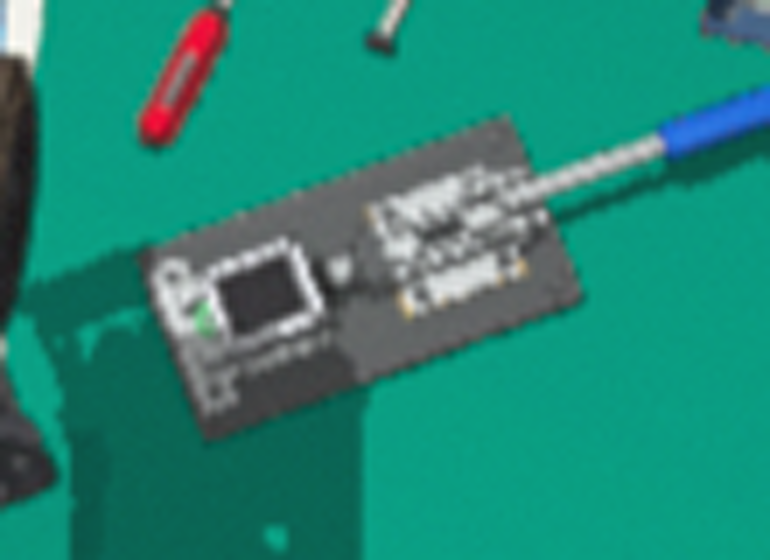

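The top view shows the module against the fork, with the green block at (205,318) between the prongs. The plunger is extended at (345,270) and the handle is down, sloping −0.05 rad in both views. None of the bystanders outside the arm's outline shows any change, so I hand it in.

```bash
python3 -c "
from cell import env
print(env.job_done())"
```

```text
the job is handed in; nothing more can be done
None
```

The module is standing in the pocket with its terminals in the fork and the clamp is locked. I handed the job in at about 25.6 s of the 54 s allowed; the hand-in gave no verdict.

- **Placing:** I gripped the module by its ribbed sides and lowered it. It first touched a rail, about 1.4 mm off sideways, with at most about 22 N on the module. I eased the force, slid it sideways until it went in, and let go on the plate with the clamp still open.
- **Clamping:** I pushed the handle along its arc. The push took at most about 13 N on the way, then fell to zero as the handle passed over-centre. I then felt the rigid stop at about 13 N, with no further travel, and lifted off.
- **Last checks:**
  - The module had slid about 8 mm to the fork, with the green block between the prongs. It was flat, with its top about 45 mm above the plate.
  - The handle slope measured −0.052 and −0.054 rad in the two views. That is close to the 0.05 limit and below the nominal 0.06, but within camera error, so I relied on the felt stop.
  - The camera put the module's centre 1 to 2.4 mm along the pocket, which includes some visible side wall.
- **Not measured:** I could not measure the 60 N clamping force. Comparing start and end top views, I saw no change at any bystander in view. At the end the arm's outline covered the left of that picture, so bystanders there were not checked in it.
- **Disagreed:** The camera and robot differ by about 1.7 mm across the pocket. My first pocket estimate, which took the plate centre as the fixture's origin, was about 14 mm off along it. I corrected that from the depth map before lowering the module.

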